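# Put the engraver back in its slanted holder

### The arm

A 6-joint arm with a two-finger parallel gripper is mounted at the origin on the work surface. World frame = base frame: x ahead of the robot, y to its left, z up, the work surface at z = 0. Lengths are in m, angles in rad, forces in N, time in s.
With the tool pointing down it reaches from about 0.325 to 0.775 m from the base axis. Payload 5.5 kg.
Tool frame: the origin (TCP) lies on the centre line of the jaws, within the pads' length; the fingertips stand 11 mm ahead of it and the grasp point (between the pads) lies 8 mm behind it; z points along the fingers, y is the line along which they close (so a half turn about z gives the same grasp; the last joint's range is limited). The gripper opens to 85 mm and grips with 20 to 120 N. Pads are 22 mm wide; open, the fingers measure 114 mm over their backs; the gripper's body (76 mm by 85 mm) begins 54 mm behind the grasp point. The pads swing forward as they close: fully open they stand 13 mm farther back than shut.
Start: joints at [1.204, 0.091, 1.231, -0, 1.82, -0.057], TCP at [0.183, 0.571, 0.242] pointing down, gripper open.
Joint ranges: [-2.87, 2.87], [-0.86, 2.18], [0.17, 2.46], [-1.51, 4.65], [0.06, 2.69], [-2.65, 2.65]. Speed limits (rad/s): [2.57, 2.57, 3.01, 3.14, 3.14, 3.14].

### API

Orientations are given as [roll, pitch, yaw] about the fixed x, y, z axes, in that order (R = Rz(yaw) Ry(pitch) Rx(roll)).
In Python, from bench import ctrl, vision gives the robot as it stands.
- The arm moves only by the tool move_arm, never from a script. Its arguments are lists of equal length, an entry for each row: "travel": the shift along the tool's x, y, z in cm, a list of three; "angular": the turn, a rotation vector about the tool's x, y, z in rad, a list of three; "gripper": the finger opening in cm, from 0 to 8.54. In form: {"travel": [[tx, ty, tz], ...], "angular": [[wx, wy, wz], ...], "gripper": [gripper, ...]}. A call has 1 to 20 rows; each row shifts and turns the commanded pose from where the row before left it, along the tool's axes as they then stand; what a row does not reach is not made up. A row lasts 1/12 s, in which the tool goes at most 41.7 mm and 7.16 degrees, less where a joint would pass 70% of its speed; a pose out of reach is approached as far as the arm can. A call is refused whole if a number of a shift passes 4.17 or a number of a turn 0.125, either way. A call with a gripper value outside its range is refused whole. The fingers move at their own pace and stop on an object; "squeeze" is the grip in N (left out, the last holds). Time passes only in rows, so rows that do not move let the fingers close. It gives the time, the measured TCP pose, the force, the opening and the grip force at its end, in the units of the state.
- ctrl.observe(): the state, without advancing time (a new reading comes with each control period).
- vision.snapshot(name): name is "scene" or "top"; returns a dict with "color" (480x640x3 uint8, red, green, blue), "depth" (480x640 float32, m along the optical axis (not along the pixel's ray), 0 where there is no reading), "intrinsics" (3x3 intrinsics, pixels), "k1" (the pictures are not rectified: a ray, as slopes to the right and down, at radius r is drawn at 1 + k1 r^2 times it, then the intrinsics apply), "T" (4x4, takes a point from camera to world coordinates). Camera axes: x right, y up, looking along -z (the intrinsics and any distortion apply to the point x, -y, -z); pixel columns grow to the right and rows downward; lengths in m; the calibration is good to about 2 mm. A picture is of the moment at which its call begins.
- ctrl.finish_job(): hands the job in; it is judged then, once.
Trained networks look in a picture, given as the dict that the camera call returned (one of the last four; its "shot" number tells which), for a name from the list of things; names that differ only in an ending like _2 or _b are one class to them, and where a whole thing is asked for, a point or a joint stands for the part that bears it (a point fixed in the world has none). Each returns a list of dicts, best first, with "score" (0 to 1); they miss things now and then, are a little off and sometimes report something else, mostly with a low value. They report only what shows in the picture. A call takes as long as a camera call. They do not tell look-alikes from the thing itself.
- vision.recognise(picture, query): "at" ([x, y, z] in m, in world coordinates, good to about 4 mm: the middle of the surface that is visible of it).
- vision.masks_of(picture, query): "mask" (480x640 bool, what is visible of it).
- vision.pinpoint(picture, query): "at" ([x, y, z] in m, in world coordinates, good to about 4 mm: a listed point, or the origin of a listed thing).
The state is a dict: "time": time; "joints": joint angles; "qd": joint speeds; "effort": joint torques, N m; "position": TCP position; "eef_rot": TCP orientation; "force": force on the tool from outside, world axes, zero at the start; "torque": the same for the moment, N m; "finger_gap": opening from 0.0 (shut) to 1.0 (fully open); "gripper_force": force on a finger pad.
Only numpy, scipy, OpenCV 4.12 (cv2) and the standard library are available. Lean on these libraries where they do the work, as an engineer would, in place of code of your own. Each camera call takes 0.05 s, during which the arm holds its last target. There are 200 camera calls.

### The job

Take the cordless engraver off its two-post rest and put it away in the slanted wooden holder: pass its steel nose through the steel collar, then push it in against the stiff plunger until the shoulder of the grey body sits flush on the collar. Leave it there, and do not disturb the jar, the beaker or the gourds.

Things in the scene. Friction and masses are not known exactly. Their poses are not given: they have to be found in the camera images.
- handpiece: cordless engraver, loose, about 0.16 kg: grey plastic cylinder 30 mm in diameter and 110 mm long, with a steel nose 16 mm in diameter and 70 mm long at one end, whose last 9 mm taper to 10 mm. Origin on its axis at the middle of the grey body; x axis points along it towards the nose. Lies level at the start, axis 45 mm above the table, with free space under the middle of the grey body.
- tip (a point): end of the engraver's steel nose, on its axis, 125 mm from the body's origin along +x
- shoulder (a point): front end of the engraver's grey body, where the nose begins, on its axis, 55 mm from the origin along +x
- rest: fixed wooden rest on the table for the engraver, 160 x 50 mm foot: two notched posts 12 mm thick, 43 mm behind and 85 mm ahead of its origin along its x axis, rising to 40 and 45 mm. Origin on the table under the engraver's origin; x axis as the engraver's at the start.
- holder: fixed wooden holder, foot 130 x 85 x 12 mm, carrying the slanted collar between two cheeks 62 mm apart over their outsides. Origin at the centre of its underside, z up; its +x side is the one the collar's mouth faces. The collar's mouth centre is at x +40 mm, z 105 mm.
- collar: steel collar (thick tube) fixed to the holder: outside diameter 42 mm, hole 19 mm, 40 mm long, open at both ends. Origin at the centre of its mouth (upper end); z axis runs out of the hole, leaning 60 degrees from vertical towards the holder's +x; x axis in the same upright plane, pointing down and to +x. Wooden cheeks beside it reach y +-31 mm and end 4 mm below the mouth.
- plunger (a joint): stiff sliding plunger on the collar's axis behind the hole: metres pushed in, 0 to 0.020. Its flat face lies 55 mm plus this value behind the mouth. It moves only when pushed with about 5 N, and stays where it is left; the shoulder meets the collar when it reads 0.015.
- jar: round jar, 64 mm in diameter, 85 mm tall, loose; origin under its centre
- glass: clear plastic beaker, 54 mm in diameter, 75 mm tall, loose; origin under its centre
- gourd: dried gourd standing upright, 116 mm in diameter, 200 mm tall, loose; origin under its centre
- small_gourd: dried gourd standing upright, 75 mm in diameter, 130 mm tall, loose; origin under its centre
Things that resemble listed ones, but are neither listed nor needed, are in the scene too. Leave any red look-alike of the holder alone.

How it is judged:
By the outcome, as a careful person would: the job done as asked, in the order asked, and still so for the second after the job is handed in, with the robot touching nothing.
It also fails if it takes over 48 s, if anything falls off the work surface, if the arm or the gripper's body presses on something with over 40 N, if the wrist force passes 120 N, or if a joint passes its speed limit or range.

## Working session

There is one attempt and no reset: what is moved stays moved. The work goes in short steps, Python scripts to look and compute and a tool call to move; the robot and the scene stay as the last step left them, time stands still between calls to the robot, and variables do not carry over. Pictures are saved under pics/ and viewed, at most 10 in all, crops included, and the job is handed in when it is done.

Besides the shell and the picture viewer there is one more tool, called after "Call:" by a JSON object that holds its "method" and its "body". move_arm: Moves the arm, as the interface text tells. Its arguments: {"type":"object","properties":{"travel":{"type":"array","items":{"type":"array","items":{"type":"number"}}},"angular":{"type":"array","items":{"type":"array","items":{"type":"number"}}},"gripper":{"type":"array","items":{"type":"number"}},"squeeze":{"type":"number"}},"required":["travel","angular","gripper"]}

```bash
ls; mkdir -p pics
cat > h.py <<'E'
import numpy as np, cv2
from bench import ctrl, vision
from scipy.spatial.transform import Rotation as Ro
def pts(s, mask):
    v,u=np.nonzero(mask&(s["depth"]>0)); d=s["depth"][v,u]
    K=np.array(s["intrinsics"]); k1=s["k1"]
    a=np.stack([(u-K[0,2])/K[0,0],(v-K[1,2])/K[1,1]],1); r=np.hypot(*a.T); q=r.copy()
    for _ in range(20): q=r/(1+k1*q*q)
    f=np.where(r>0,q/np.maximum(r,1e-9),1)[:,None]; a=a*f
    P=np.c_[a[:,0]*d,-a[:,1]*d,-d,np.ones(len(d))]
    return (P@np.array(s["T"]).T)[:,:3]
E
python3 - <<'E'
from h import *
print(ctrl.observe())
for n in ["scene","top"]:
    s=vision.snapshot(n); cv2.imwrite(f"pics/{n}0.png",s["color"][:,:,::-1]); np.set_printoptions(precision=3,suppress=True)
    print(n,s["T"],s["k1"],s["intrinsics"])
    for q in ["handpiece","tip","shoulder","rest","holder","collar","jar","glass","gourd","small_gourd"]:
        print(q,[(np.round(d["at"],3),round(d["score"],2)) for d in vision.pinpoint(s,q)])
E
```

```text
pics
{'time': 0.0, 'joints': array([ 1.20429891e+00,  9.19031920e-02,  1.23189031e+00, -1.11735952e-06,
        1.81984547e+00, -5.67178320e-02]), 'qd': array([-0.00112682,  0.00014691,  0.00124908,  0.00041703, -0.00015239,
       -0.00167733]), 'effort': array([-2.40198715e-04, -4.58742893e+01, -4.18013442e+01,  9.72259227e-05,
        1.20029919e-02,  1.37720414e-05]), 'position': array([0.18282312, 0.57118037, 0.24112183]), 'eef_rot': array([-3.13954956e+00, -1.14919152e-04,  2.83181268e+00]), 'force': array([-0.64630676,  0.72470828,  0.40922354]), 'torque': array([-0.00168087, -0.00486351, -0.03555622]), 'gripper_force': 0.0, 'finger_gap': 0.9980325431511319}
scene [[-0.111 -0.609  0.786  1.646]
 [ 0.994 -0.062  0.092  0.042]
 [-0.007  0.791  0.612  0.942]
 [ 0.     0.     0.     1.   ]] -0.17229550533987703 [[624.554   0.    323.029]
 [  0.    624.554 241.136]
 [  0.      0.      1.   ]]
handpiece [(array([0.556, 0.14 , 0.046]), 0.89)]
tip [(array([0.435, 0.136, 0.043]), 0.79)]
shoulder [(array([0.504, 0.137, 0.041]), 0.75)]
rest [(array([ 0.557,  0.138, -0.001]), 0.93)]
holde
[... 374 characters left out ...]
0.014  0.014 -0.092]
 [ 0.013  0.101  0.995  1.112]
 [ 0.     0.     0.     1.   ]] -0.011686984317865306 [[477.27    0.    317.974]
 [  0.    477.27  237.601]
 [  0.      0.      1.   ]]
handpiece [(array([0.559, 0.139, 0.046]), 0.87)]
tip [(array([0.431, 0.138, 0.041]), 0.57)]
shoulder [(array([0.5  , 0.136, 0.045]), 0.85)]
rest [(array([ 0.558,  0.137, -0.002]), 0.81)]
holder [(array([ 0.51 , -0.163,  0.001]), 0.98)]
collar [(array([ 0.675, -0.282,  0.101]), 0.96), (array([ 0.544, -0.155,  0.103]), 0.92)]
jar [(array([0.589, 0.016, 0.   ]), 0.67)]
glass [(array([0.436, 0.009, 0.   ]), 0.83)]
gourd [(array([ 0.524, -0.462,  0.001]), 0.83)]
small_gourd [(array([0.712, 0.002, 0.002]), 0.76)]
```

View pics/scene0.png

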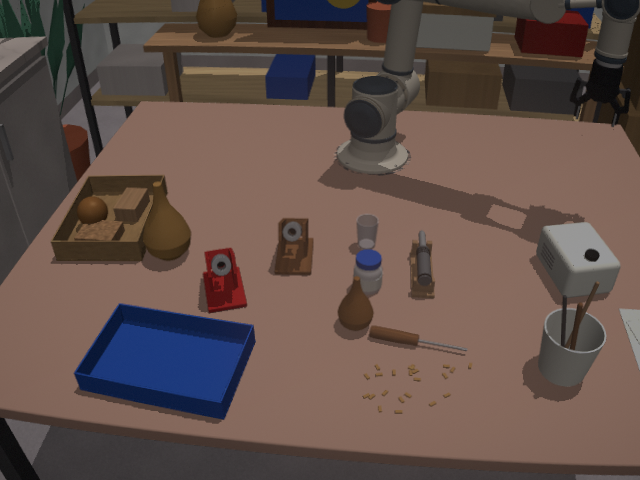

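View pics/top0.png

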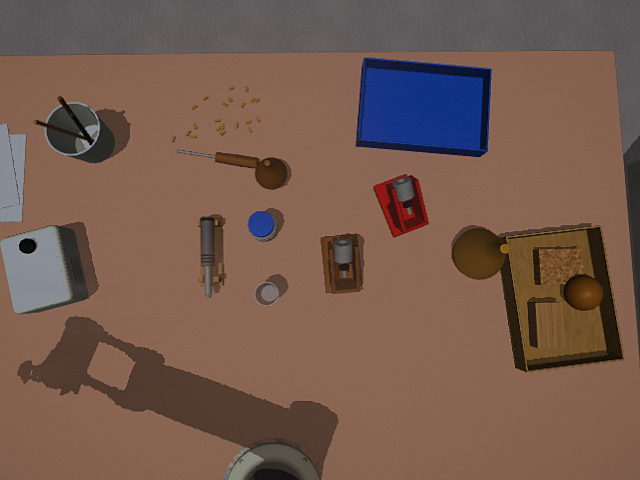

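The brown holder is at scene (295,245) / top (342,262), with its collar facing away from the robot. The engraver is at scene (425,262) / top (208,255), nose towards the robot. The red look-alike at scene (222,280) stays untouched. Next I fit solid models to the depth points.

```bash
cat >> h.py <<'E'
from scipy.optimize import least_squares
def cap(a,r,a0,a1,R):
    dx=np.maximum(a0-a,a-a1); dr=r-R
    return np.minimum(np.maximum(dx,dr),0)+np.hypot(np.maximum(dx,0),np.maximum(dr,0))
def ar(P,o,d):
    a=(P-o)@d; return a,np.linalg.norm(P-o-a[:,None]*d,axis=1)
def dirv(yaw,el): return np.array([np.cos(yaw)*np.cos(el),np.sin(yaw)*np.cos(el),np.sin(el)])
def fit_hp(P,o,yaw,el):
    def res(p):
        a,r=ar(P,p[:3],dirv(p[3],p[4])); return np.minimum(np.abs(cap(a,r,-.055,.055,.015)),np.abs(cap(a,r,.05,.122,.008)))
    s=least_squares(res,[*o,yaw,el],loss="soft_l1",f_scale=.0015,x_scale=[.01]*3+[.1]*2); return s.x,np.median(res(s.x))
def fit_col(P,o,yaw):
    def res(p):
        d=dirv(p[3],np.pi/6); a,r=ar(P,p[:3],d); w=(r>.0105); return np.abs(cap(a,r,-.04,0,.021))*w
    s=least_squares(res,[*o,yaw],loss="soft_l1",f_scale=.0015,x_scale=[.01]*3+[.1]); return s.x,np.median(res(s.x))
def near(m,at,s,R=.1):
    return None
def cloud(s,q,at,R):
    best=[]
    for d in vision.masks_of(s,q):
        P=pts(s,d["mask"])
        if len(P)>20 and np.linalg.norm(np.median(P,0)-at)<.06: return P[np.linalg.norm(P-at,axis=1)<R]
    return np.zeros((0,3))
np.set_printoptions(precision=4,suppress=True)
E
python3 - <<'E'
from h import *
A=[];B=[]
for n in ["scene","top"]:
    s=vision.snapshot(n)
    P=cloud(s,"handpiece",np.array([.55,.138,.045]),.16); Q=cloud(s,"collar",np.array([.546,-.156,.1]),.06)
    print(n,len(P),len(Q))
    if len(P): print(" hp",fit_hp(P,[.557,.138,.045],np.pi,0)); A.append(P)
    if len(Q): print(" col",fit_col(Q,[.546,-.156,.103],.15),fit_col(Q,[.546,-.156,.103],0)); B.append(Q)
    for q in ["holder","jar","glass","rest"]:
        for d in vision.masks_of(s,q):
            X=pts(s,d["mask"]); X=X[X[:,2]>.004]
            print(q,round(d["score"],2),len(X),np.percentile(X,[2,50,98],axis=0).tolist() if len(X) else 0)
            if q=="holder" and len(X): 
                Y=X[np.abs(X[:,2]-.012)<.005][:,:2].astype(np.float32); print("  foot rect",cv2.minAreaRect(Y))
print(fit_hp(np.vstack(A),[.557,.138,.045],np.pi,0)); print(fit_col(np.vstack(B),[.546,-.156,.103],.15))
E
```

```text
scene 535 454
 hp (array([ 0.5573,  0.1413,  0.045 ,  3.173 , -0.0074]), np.float64(0.0011187981104967722))
 col (array([ 0.5461, -0.1561,  0.105 ,  0.1484]), np.float64(0.0024248057375721634)) (array([ 0.5456, -0.1582,  0.1062,  0.0708]), np.float64(0.0023976757782497504))
holder 0.81 2103 [[0.5814771630872968, -0.34669773802804166, 0.007469913871787792], [0.6592596331741148, -0.2970918930837698, 0.014606438307812941], [0.7074837411457904, -0.25118457529743254, 0.11811107212607852]]
  foot rect ((0.6428231000900269, -0.2995665371417999), (0.13472667336463928, 0.08611997961997986), 20.090375900268555)
holder 0.71 631 [[0.4151550783540111, -0.014717657808385475, 0.006373097055703924], [0.4565101354080354, 0.007477821093072559, 0.05365947114649683], [0.4682711785032801, 0.029813229516844494, 0.07596818467057724]]
  foot rect ((0.4550371766090393, 0.006567521020770073), (0.03924916312098503, 0.01909824274480343), 87.05335235595703)
holder 0.65 1834 [[0.4474280638585872, -0.1958099049235196, 0.006582543149661391], [0.52694662973181, -0.15693433457286324, 0.013892521351948184], [0.5726234
[... 1510 characters left out ...]
014767235986100358, 0.08434431012644694], [0.6162637652430721, 0.04396089788686934, 0.08903749356648838]]
glass 0.72 396 [[0.41714002860467797, -0.016231390776034013, 0.004189530799935959], [0.43943152026757315, 0.015599648973184846, 0.033641999897514485], [0.46452219845684556, 0.032223798897902965, 0.07804978725668268]]
rest 0.83 699 [[0.460612854038755, 0.11447121746592764, 0.004858912384296206], [0.515183673438204, 0.12475817025195787, 0.009107051418335343], [0.6133907046432281, 0.16279988812995824, 0.04702809876934414]]
(array([ 0.5575,  0.1408,  0.0453,  3.1678, -0.0008]), np.float64(0.0010678174368379933))
(array([ 0.5454, -0.1567,  0.106 ,  0.0862]), np.float64(0.0019793032163215787))
```

Call:
{"method": "move_arm", "body": {"travel": [[0, 0, 0], [0, 0, 0], [0, 0, 0], [-2.42, -2.93, 0], [-2.42, -2.93, 0], [-2.42, -2.93, 0], [-2.42, -2.93, 0], [-2.42, -2.93, 0], [-2.42, -2.93, 0], [-2.42, -2.93, 0], [-2.42, -2.93, 0], [-2.42, -2.93, 0], [-2.42, -2.93, 0], [-2.42, -2.93, 0], [-2.42, -2.93, 0], [-2.42, -2.93, 0], [-2.42, -2.93, 0], [-2.42, -2.93, 0], [0, 0, 0], [0, 0, 0]], "angular": [[0, 0, -0.112], [0, 0, -0.112], [0, 0, -0.112], [0, 0, 0], [0, 0, 0], [0, 0, 0], [0, 0, 0], [0, 0, 0], [0, 0, 0], [0, 0, 0], [0, 0, 0], [0, 0, 0], [0, 0, 0], [0, 0, 0], [0, 0, 0], [0, 0, 0], [0, 0, 0], [0, 0, 0], [0, 0, 0], [0, 0, 0]], "gripper": [8.5, 8.5, 8.5, 8.5, 8.5, 8.5, 8.5, 8.5, 8.5, 8.5, 8.5, 8.5, 8.5, 8.5, 8.5, 8.5, 8.5, 8.5, 8.5, 8.5]}}

```text
time: 3.47
position: [0.5581, 0.14, 0.2416]
eef_rot: [-3.141, -0.001, -3.119]
force: [0.1, 0.2, -0.6]
finger_gap: 0.999
gripper_force: 0.0
```

Call:
{"method": "move_arm", "body": {"travel": [[0, 0, 2.8], [0, 0, 2.8], [0, 0, 2.8], [0, 0, 2.8], [0, 0, 2.8], [0, 0, 2.8], [0, 0, 2.2], [0, 0, 1.5], [0, 0, 0], [0, 0, 0], [0, 0, 0], [0, 0, 0], [0, 0, 0], [0, 0, 0], [0, 0, 0]], "angular": [[0, 0, 0], [0, 0, 0], [0, 0, 0], [0, 0, 0], [0, 0, 0], [0, 0, 0], [0, 0, 0], [0, 0, 0], [0, 0, 0], [0, 0, 0], [0, 0, 0], [0, 0, 0], [0, 0, 0], [0, 0, 0], [0, 0, 0]], "gripper": [6, 6, 6, 6, 6, 6, 6, 6, 6, 6, 2, 2, 2, 2, 2], "squeeze": 70}}

```text
time: 4.72
position: [0.5585, 0.142, 0.0397]
eef_rot: [3.141, 0.004, -3.115]
force: [-1.2, 0.2, 6.1]
finger_gap: 0.326
gripper_force: 68.8
```

Call:
{"method": "move_arm", "body": {"travel": [[0, 0, 0], [0, 0, -0.5], [0, 0, -1.5], [0, 0, -2], [0, 0, -2], [0, 0, -2], [0, 0, -2], [0, 0, -2], [0, 0, -2], [0, 0, 0], [0, 0, 0]], "angular": [[0, 0, 0], [0, 0, 0], [0, 0, 0], [0, 0, 0], [0, 0, 0], [0, 0, 0], [0, 0, 0], [0, 0, 0], [0, 0, 0], [0, 0, 0], [0, 0, 0]], "gripper": [2, 2, 2, 2, 2, 2, 2, 2, 2, 2, 2]}}

```text
time: 5.63
position: [0.5578, 0.1416, 0.1781]
eef_rot: [3.141, 0.002, -3.115]
force: [-0.2, -0.1, -2.6]
finger_gap: 0.326
gripper_force: 69.1
```

```bash
cat > look.py <<'E'
from h import *
import sys
def look(tag,view=None,crop=None):
    st=ctrl.observe(); R=Ro.from_euler("xyz",st["eef_rot"]); p=np.array(st["position"])
    print("t",round(st["time"],2),"p",p,"F",st["force"],"gap",st["finger_gap"])
    nose=R.as_matrix()[:,0]; g=p-.008*R.as_matrix()[:,2]; yaw=np.arctan2(nose[1],nose[0]); el=np.arcsin(nose[2])
    print("tool nose",yaw,el,"grasp",g)
    A=[]
    for n in ["scene","top"]:
        s=vision.snapshot(n)
        if n==view:
            c=s["color"][:,:,::-1]
            if crop: x0,y0,x1,y1=crop; c=cv2.resize(c[y0:y1,x0:x1],None,fx=4,fy=4,interpolation=cv2.INTER_CUBIC)
            cv2.imwrite(f"pics/{tag}.png",c)
        P=cloud(s,"handpiece",g,.16)
        P=P[np.abs((P-g)@nose-0)>.018] if len(P) else P
        print(n,len(P),[(q,d["at"]) for q in ["tip","shoulder"] for d in vision.pinpoint(s,q)[:1]])
        if len(P)>40:
            x,m=fit_hp(P,g,yaw,el); A.append(P); print("  fit",x,m,"in tool",R.inv().apply(x[:3]-p),R.inv().apply(dirv(x[3],x[4])))
    if len(A)==2:
        x,m=fit_hp(np.vstack(A),g,yaw,el); print("both",x,m,"in tool",R.inv().apply(x[:3]-p),R.inv().apply(dirv(x[3],x[4])))
E
python3 -c "
from look import *
look('lift','scene',(360,160,520,280))"
```

```text
t 5.63 p [0.5578 0.1416 0.1781] F [-0.1554 -0.1111 -2.6077] gap 0.3255095053286108
tool nose -3.1154901385376776 -0.0022050117449143873 grasp [0.5578 0.1416 0.1861]
scene 361 [('shoulder', [0.5073, 0.1372, 0.1797])]
  fit [ 0.5576  0.1423  0.1834 -3.1092 -0.0057] 0.0009030373515144172 in tool [ 0.0002  0.0007 -0.0053] [ 1.     -0.0063  0.0035]
top 439 [('shoulder', [0.4994, 0.1375, 0.1801])]
  fit [ 0.5556  0.1413  0.1807 -3.1111  0.0056] 0.0007439076502361447 in tool [ 0.0022 -0.0003 -0.0026] [ 1.     -0.0044 -0.0078]
both [ 0.5574  0.1423  0.1824 -3.1026 -0.0156] 0.001003211618090723 in tool [ 0.0004  0.0006 -0.0043] [ 0.9998 -0.0129  0.0134]
```

```bash
cat > plan.py <<'E'
from h import *
M=np.array([.546,-.156,.1055]); YAW=.083
OFF=np.array([.0008,.0002,-.005]); HD=np.array([1,-.005,0])   # handpiece in tool
def target(out,M=M,yaw=YAW):  # tip 'out' metres out of mouth
    o=dirv(yaw,np.pi/6); x=-o; y=np.cross(x,[0,0,1]); y/=np.linalg.norm(y)
    R0=np.c_[x,-y,np.cross(x,-y)]
    if R0[2,2]>0: R0=np.c_[x,y,np.cross(x,y)]
    R=Ro.from_matrix(R0)*Ro.from_rotvec([0,0,-HD[1]])
    return M+(.125+out)*o-R.apply(OFF),R
def step(p,R,p1,R1):  # turn first, then shift in new axes (cm)
    print("turn",(R.inv()*R1).as_rotvec(),"shift after turn cm",R1.inv().apply(p1-p)*100,"shift before turn cm",R.inv().apply(p1-p)*100)
def cur():
    s=ctrl.observe(); return np.array(s["position"]),Ro.from_euler("xyz",s["eef_rot"])
E
python3 -c "
from plan import *
p,R=cur(); p1,R1=target(.035); print(p1,R1.as_euler('xyz')); step(p,R,p1,R1)"
```

```text
[ 0.6873 -0.1445  0.1816] [ 3.1387  0.5236 -3.0644]
turn [-0.0164 -0.525  -0.0506] shift after turn cm [ -9.6037 -29.5347   4.8459] shift before turn cm [-12.2737 -28.9322  -0.543 ]
```

Call:
{"method": "move_arm", "body": {"travel": [[-0.6, -1.4, -1.0], [-1.17, -2.75, -1.0], [-1.17, -2.75, -1.0], [-1.17, -2.75, -1.0], [-1.17, -2.75, 0], [-1.17, -2.75, 0], [-1.17, -2.75, 0], [-1.17, -2.75, 0], [-1.17, -2.75, 0], [-1.17, -2.75, 0], [-1.17, -2.75, 0], [0, 0, 0], [0, 0, 0], [0, 0, 0], [0, 0, 0], [0, 0, 0], [0, 0, 0], [0, 0, 0]], "angular": [[0, 0, 0], [0, 0, 0], [0, 0, 0], [0, 0, 0], [0, 0, 0], [0, 0, 0], [0, 0, 0], [0, 0, 0], [0, 0, 0], [0, 0, 0], [0, 0, 0], [-0.003, -0.105, -0.01], [-0.003, -0.105, -0.01], [-0.003, -0.105, -0.01], [-0.003, -0.105, -0.01], [-0.003, -0.105, -0.01], [0, 0, 0], [0, 0, 0]], "gripper": [2, 2, 2, 2, 2, 2, 2, 2, 2, 2, 2, 2, 2, 2, 2, 2, 2, 2]}}

```text
time: 7.53
position: [0.6858, -0.1441, 0.2149]
eef_rot: [3.138, 0.519, -3.067]
force: [0.0, 0.0, -2.3]
finger_gap: 0.326
gripper_force: 69.3
```

```bash
python3 -c "
from plan import *
p,R=cur(); print(R.as_euler('xyz'));p1,R1=target(.035); step(p,R,p1,R1)
from look import look
look('pre','scene',(240,160,400,280))"
```

```text
[ 3.138   0.5191 -3.0668]
turn [-0.0005 -0.0045 -0.0021] shift after turn cm [ 1.5405 -0.0522  2.9553] shift before turn cm [ 1.5272 -0.0539  2.9621]
t 7.53 p [ 0.6858 -0.1441  0.2149] F [ 0.0231  0.0095 -2.3487] gap 0.32643293840326953
tool nose -3.0668165511397016 -0.5191238092409289 grasp [ 0.6819 -0.1445  0.2218]
scene 245 [('tip', [0.5754, -0.1565, 0.1548]), ('shoulder', [0.6404, -0.1528, 0.1884])]
  fit [ 0.6829 -0.1431  0.2188 -3.0827 -0.5243] 0.000812083858132976 in tool [ 0.0005  0.0013 -0.0048] [0.9999 0.0137 0.0053]
top 390 []
  fit [ 0.6868 -0.1431  0.224  -3.0533 -0.534 ] 0.0006797683268701966 in tool [-0.0055  0.001  -0.0073] [ 0.9998 -0.0117  0.0148]
both [ 0.6835 -0.1433  0.2211 -3.0581 -0.5499] 0.0011701266171435243 in tool [-0.0011  0.001  -0.0065] [ 0.9995 -0.0076  0.0307]
```

Call:
{"method": "move_arm", "body": {"travel": [[0.38, -0.01, 0.75], [0.38, -0.01, 0.75], [0.38, -0.01, 0.75], [0.38, -0.01, 0.7], [0, 0, 0], [0, 0, 0], [0, 0, 0]], "angular": [[0, -0.0045, -0.002], [0, 0, 0], [0, 0, 0], [0, 0, 0], [0, 0, 0], [0, 0, 0], [0, 0, 0]], "gripper": [2, 2, 2, 2, 2, 2, 2]}}

```text
time: 8.52
position: [0.6897, -0.1443, 0.1843]
eef_rot: [3.141, 0.53, -3.062]
force: [0.5, 0.7, -1.2]
finger_gap: 0.328
gripper_force: 69.3
```

```bash
cat >> look.py <<'E'
def col():
    B=[]
    for n in ["scene","top"]:
        s=vision.snapshot(n); Q=cloud(s,"collar",np.array([.546,-.156,.1]),.06)
        if len(Q): print("col",n,len(Q),fit_col(Q,[.546,-.156,.105],.083))
E
python3 -c "
from plan import *
p,R=cur(); p1,R1=target(.035); step(p,R,p1,R1)
from look import look,col
look('pre2','scene',(240,160,400,280)); look('pre3','top',(310,200,470,320)); col()"
```

```text
turn [-0.0014  0.0064  0.0017] shift after turn cm [0.344  0.0061 0.1169] shift before turn cm [0.3448 0.0069 0.1147]
t 8.52 p [ 0.6897 -0.1443  0.1843] F [ 0.4739  0.6883 -1.205 ] gap 0.3275540059962814
tool nose -3.0624274382827195 -0.5299461285933935 grasp [ 0.6856 -0.1447  0.1912]
scene 248 [('tip', [0.5845, -0.1567, 0.1238]), ('shoulder', [0.6409, -0.1506, 0.1621])]
  fit [ 0.6866 -0.1428  0.1882 -3.074  -0.5217] 0.0009108542656210156 in tool [ 0.0006  0.0018 -0.0048] [ 0.9999  0.01   -0.0083]
top 331 []
  fit [ 0.6877 -0.1431  0.1886 -3.062  -0.5568] 0.0007064667765512046 in tool [-0.0005  0.0014 -0.0047] [ 0.9996 -0.0004  0.0269]
both [ 0.6868 -0.1431  0.1887 -3.0612 -0.5414] 0.0008918744163351824 in tool [ 0.0002  0.0014 -0.0051] [ 0.9999 -0.0011  0.0114]
t 8.92 p [ 0.6897 -0.1443  0.1845] F [ 0.4434  0.26   -2.5359] gap 0.3266620490979741
tool nose -3.0622793761431994 -0.5300180988175209 grasp [ 0.6856 -0.1446  0.1914]
scene 239 [('tip', [0.5812, -0.1541, 0.1249]), ('shoulder', [0.6418, -0.1532, 0.1605])]
  fit [ 0.6865 -0.1434  0.1883 -3.0718 -0.5307] 0.0008053187294242911 in tool [ 0.0007  0.0012 -0.0049] [1.     0.0082 0.0007]
top 326 []
  fit [ 0.6872 -0.1436  0.1878 -3.0407 -0.5502] 0.0006611916937556582 in tool [ 0.0004  0.0009 -0.0041] [ 0.9996 -0.0184  0.0202]
both [ 0.6866 -0.1434  0.1883 -3.0501 -0.5316] 0.0007468462291596346 in tool [ 0.0007  0.0012 -0.0048] [ 0.9999 -0.0105  0.0016]
col scene 158 (array([ 0.5456, -0.1518,  0.1059,  0.3184]), np.float64(0.0031168619698851473))
```

View pics/pre2.png

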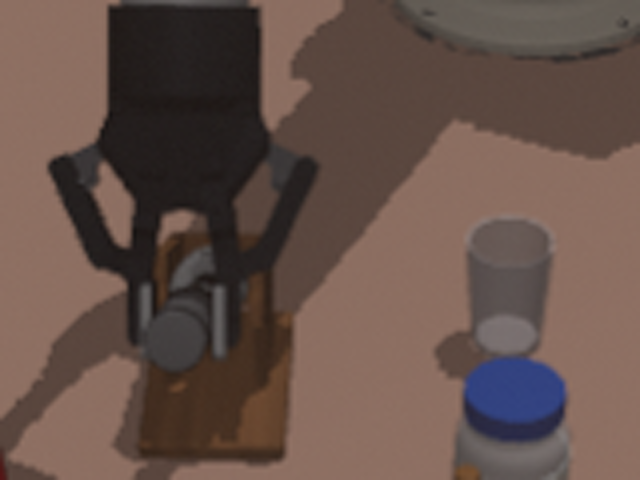

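View pics/pre3.png

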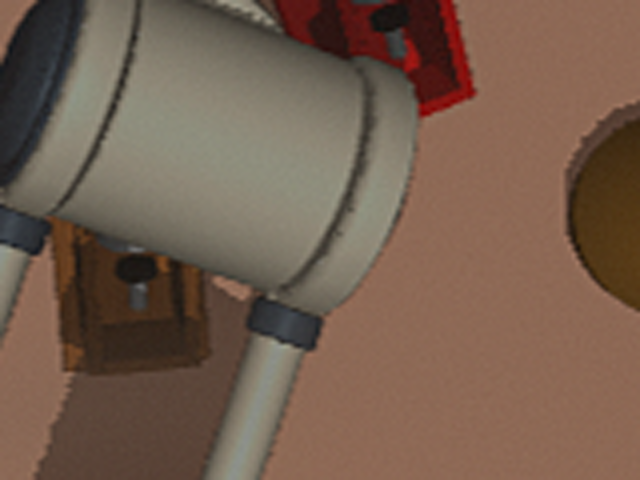

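Call:
{"method": "move_arm", "body": {"travel": [[0.34, -0.03, 0.11], [0.8, 0, 0], [0.8, 0, 0], [0.9, 0, 0], [0, 0, 0], [0, 0, 0], [0, 0, 0]], "angular": [[0, 0.006, 0.0015], [0, 0, 0], [0, 0, 0], [0, 0, 0], [0, 0, 0], [0, 0, 0], [0, 0, 0]], "gripper": [2, 2, 2, 2, 2, 2, 2]}}

```text
time: 10.1
position: [0.6657, -0.1465, 0.1692]
eef_rot: [3.14, 0.524, -3.064]
force: [0.1, 0.0, -1.6]
finger_gap: 0.326
gripper_force: 69.3
```

```bash
sed -i 's/.0008,.0002,-.005/.0008,.0006,-.005/' plan.py; python3 -c "
from plan import *
p,R=cur(); p1,R1=target(.010); print(R.as_euler('xyz'));step(p,R,p1,R1)
from look import look
look('pre4','scene',(265,190,345,250))"
```

```text
[ 3.1403  0.5242 -3.0643]
turn [-0.0015  0.0006  0.0001] shift after turn cm [ 0.001 -0.011  0.014] shift before turn cm [ 0.001  -0.0109  0.0141]
t 10.1 p [ 0.6657 -0.1465  0.1692] F [ 0.0506  0.0375 -1.581 ] gap 0.3257316699598228
tool nose -3.064282727007256 -0.5241774044704384 grasp [ 0.6617 -0.1469  0.1761]
scene 241 [('tip', [0.5561, -0.1565, 0.1106])]
  fit [ 0.6625 -0.1459  0.173  -3.0651 -0.5251] 0.0008275770805493618 in tool [ 0.0008  0.0009 -0.0048] [1.     0.0007 0.0009]
top 319 []
  fit [ 0.6638 -0.1453  0.1728 -3.0505 -0.558 ] 0.0007079413740484347 in tool [-0.0003  0.0013 -0.004 ] [ 0.9994 -0.0117  0.0339]
both [ 0.6628 -0.1455  0.1732 -3.0535 -0.5311] 0.0008189981108300002 in tool [ 0.0004  0.0013 -0.0049] [ 0.9999 -0.0093  0.0069]
```

View pics/pre4.png

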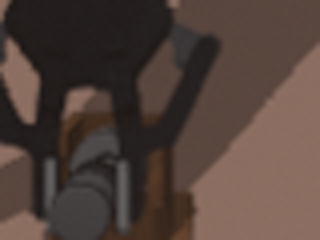

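The rear of the engraver is at crop (80,205), with the collar right behind it and nearly hidden. The measured pose agrees with the plan to 0.2 mm, so I'm going in gently.

Call:
{"method": "move_arm", "body": {"travel": [[0.4, -0.01, 0.01], [0.4, 0, 0], [0.4, 0, 0], [0.3, 0, 0], [0.3, 0, 0], [0, 0, 0], [0, 0, 0]], "angular": [[0, 0, 0], [0, 0, 0], [0, 0, 0], [0, 0, 0], [0, 0, 0], [0, 0, 0], [0, 0, 0]], "gripper": [2, 2, 2, 2, 2, 2, 2]}}

```text
time: 11.08
position: [0.65, -0.1478, 0.1598]
eef_rot: [3.14, 0.524, -3.064]
force: [-0.0, -1.0, -2.7]
finger_gap: 0.325
gripper_force: 69.3
```

```bash
cat > chk.py <<'E'
from plan import *
import sys
p,R=cur(); s=ctrl.observe(); p1,R1=target(float(sys.argv[1])); step(p,R,p1,R1)
print("F tool",R.inv().apply(s["force"]),"T tool",R.inv().apply(s["torque"]),"t",s["time"])
E
python3 chk.py -.008
```

```text
turn [-0.0014  0.      0.    ] shift after turn cm [-0.031  -0.014  -0.0155] shift before turn cm [-0.031  -0.0141 -0.0155]
F tool [ 1.4452 -1.0011  2.3222] T tool [0.0388 0.3131 0.0282] t 11.0833
```

Call:
{"method": "move_arm", "body": {"travel": [[0.2, -0.05, 0], [0.3, 0, 0], [0.3, 0, 0], [0, 0, 0], [0, 0, 0]], "angular": [[0, 0, 0], [0, 0, 0], [0, 0, 0], [0, 0, 0], [0, 0, 0]], "gripper": [2, 2, 2, 2, 2]}}

```text
time: 11.5
position: [0.6431, -0.1488, 0.1556]
eef_rot: [3.14, 0.523, -3.064]
force: [-0.0, -0.5, -2.1]
finger_gap: 0.328
gripper_force: 69.3
```

```bash
python3 chk.py -.016
```

```text
turn [-0.0013 -0.0002  0.    ] shift after turn cm [-0.0379  0.0311 -0.0272] shift before turn cm [-0.0379  0.0311 -0.0272]
F tool [ 1.1201 -0.5311  1.7847] T tool [-0.0044  0.4471  0.0216] t 11.5
```

Call:
{"method": "move_arm", "body": {"travel": [[0.5, -0.02, -0.01], [0.5, 0, 0], [0.5, 0, 0], [0, 0, 0], [0, 0, 0]], "angular": [[0, 0, 0], [0, 0, 0], [0, 0, 0], [0, 0, 0], [0, 0, 0]], "gripper": [2, 2, 2, 2, 2]}}

```text
time: 11.92
position: [0.6299, -0.1501, 0.1481]
eef_rot: [3.14, 0.523, -3.065]
force: [-0.1, -0.6, -1.9]
finger_gap: 0.329
gripper_force: 69.3
```

```bash
python3 chk.py -.031
```

```text
turn [-0.0013 -0.0003 -0.0002] shift after turn cm [-0.0625  0.0457 -0.0195] shift before turn cm [-0.0625  0.0457 -0.0196]
F tool [ 1.0746 -0.5483  1.557 ] T tool [ 0.0561  0.3626 -0.    ] t 11.9167
```

Call:
{"method": "move_arm", "body": {"travel": [[0.5, -0.02, 0], [0.5, 0, 0], [0.5, 0, 0], [0, 0, 0], [0, 0, 0]], "angular": [[0, 0, 0], [0, 0, 0], [0, 0, 0], [0, 0, 0], [0, 0, 0]], "gripper": [2, 2, 2, 2, 2]}}

```text
time: 12.33
position: [0.6171, -0.1513, 0.1406]
eef_rot: [3.14, 0.523, -3.065]
force: [0.3, 0.4, -2.0]
finger_gap: 0.325
gripper_force: 69.3
```

```bash
python3 chk.py -.046
```

```text
turn [-0.0013 -0.0002 -0.0001] shift after turn cm [-0.055   0.0571 -0.0169] shift before turn cm [-0.055   0.0571 -0.017 ]
F tool [0.7378 0.3545 1.9199] T tool [ 0.0277  0.3576 -0.0008] t 12.3333
```

Call:
{"method": "move_arm", "body": {"travel": [[0.4, 0.02, 0], [0.4, 0, 0], [0.4, 0, 0], [0.3, 0, 0], [0.3, 0, 0], [0, 0, 0], [0, 0, 0]], "angular": [[0, 0, 0], [0, 0, 0], [0, 0, 0], [0, 0, 0], [0, 0, 0], [0, 0, 0], [0, 0, 0]], "gripper": [2, 2, 2, 2, 2, 2, 2]}}

```text
time: 12.92
position: [0.6021, -0.1522, 0.1326]
eef_rot: [3.141, 0.525, -3.064]
force: [3.9, 0.9, 0.9]
finger_gap: 0.331
gripper_force: 69.3
```

```bash
python3 chk.py -.064; python3 -c "
from look import look
look('ins','scene',(265,190,345,250))"
```

```text
turn [-0.0017  0.0014  0.0003] shift after turn cm [0.0474 0.0309 0.0374] shift before turn cm [0.0475 0.0309 0.0373]
F tool [-3.8761  0.6261  1.2527] T tool [-0.0668 -0.3264 -0.0008] t 12.9167
t 12.92 p [ 0.6021 -0.1522  0.1326] F [3.921  0.9341 0.8592] gap 0.33128714233536827
tool nose -3.064025337907669 -0.5249675298050164 grasp [ 0.5981 -0.1526  0.1396]
scene 201 [('shoulder', [0.5538, -0.1593, 0.1065])]
  fit [ 0.6004 -0.1537  0.1354 -2.9735 -0.5837] 0.0012005149023711428 in tool [ 0.0002 -0.0013 -0.0033] [ 0.9953 -0.0755  0.0603]
top 0 []
```

Call:
{"method": "move_arm", "body": {"travel": [[0.2, 0, 0], [0.2, 0, 0], [0.2, 0, 0], [0, 0, 0], [0, 0, 0]], "angular": [[0, 0, 0], [0, 0, 0], [0, 0, 0], [0, 0, 0], [0, 0, 0]], "gripper": [2, 2, 2, 2, 2]}}

```text
time: 13.73
position: [0.5965, -0.1527, 0.1288]
eef_rot: [3.14, 0.523, -3.064]
force: [4.7, 0.6, -0.1]
finger_gap: 0.328
gripper_force: 69.3
```

```bash
python3 chk.py -.07
```

```text
turn [-0.0014 -0.0001  0.0001] shift after turn cm [-0.036   0.0299 -0.0084] shift before turn cm [-0.036   0.0298 -0.0085]
F tool [-4.0689  0.1934  2.4264] T tool [-0.0129 -0.3409  0.0208] t 13.7333
```

Call:
{"method": "move_arm", "body": {"travel": [[0.1, 0, 0], [0.1, 0, 0], [0, 0, 0], [0, 0, 0]], "angular": [[0, 0, 0], [0, 0, 0], [0, 0, 0], [0, 0, 0]], "gripper": [2, 2, 2, 2]}}

```text
time: 14.07
position: [0.5961, -0.1528, 0.1294]
eef_rot: [3.141, 0.527, -3.064]
force: [10.1, 0.9, 1.1]
finger_gap: 0.326
gripper_force: 69.2
```

```bash
python3 chk.py -.072
```

```text
turn [-0.002   0.0039  0.0002] shift after turn cm [0.1652 0.0331 0.0567] shift before turn cm [0.1654 0.0333 0.056 ]
F tool [-9.2766  0.1086  4.1374] T tool [-0.0668 -1.2502  0.0532] t 14.0667
```

Call:
{"method": "move_arm", "body": {"travel": [[0.1, 0.02, 0.03], [0.1, 0, 0], [0, 0, 0], [0, 0, 0], [0, 0, 0]], "angular": [[0, 0, 0], [0, 0, 0], [0, 0, 0], [0, 0, 0], [0, 0, 0]], "gripper": [2, 2, 2, 2, 2]}}

```text
time: 14.48
position: [0.5959, -0.1528, 0.1298]
eef_rot: [-3.141, 0.532, -3.064]
force: [14.7, 1.0, 2.4]
finger_gap: 0.332
gripper_force: 69.3
```

```bash
python3 chk.py -.072; python3 -c "
from look import look
look('flush','scene',(255,190,335,250))"
```

```text
turn [-0.003   0.0079  0.0006] shift after turn cm [0.1665 0.035  0.1062] shift before turn cm [0.1673 0.0354 0.1048]
F tool [-13.9202  -0.096    5.3474] T tool [ 0.0033 -2.0474 -0.0107] t 14.4833
t 14.48 p [ 0.5959 -0.1528  0.1298] F [14.673   1.0464  2.4461] gap 0.33161587827708716
tool nose -3.063711178806414 -0.5315397472045622 grasp [ 0.5919 -0.1531  0.1367]
scene 211 [('shoulder', [0.5468, -0.1585, 0.106])]
  fit [ 0.5937 -0.1514  0.134  -3.0638 -0.5341] 0.0010802077809083377 in tool [-0.0003  0.0016 -0.0047] [1.     0.0001 0.0026]
top 0 []
```

View pics/flush.png

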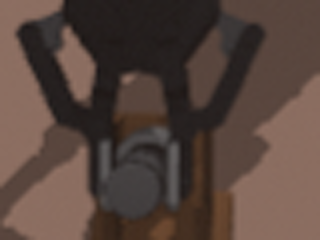

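The shoulder is blocked on the collar. With 2 mm more commanded, the depth held at about 70.3 mm while the push force rose from 5 N to 15 N. The picture shows the rear disc at crop (132,190), right above the collar. I'll relax the push, release and back out along the tool axis.

Call:
{"method": "move_arm", "body": {"travel": [[-0.1, 0, 0], [-0.1, 0, 0], [0, 0, 0], [0, 0, 0]], "angular": [[0, 0, 0], [0, 0, 0], [0, 0, 0], [0, 0, 0]], "gripper": [2, 2, 2, 2]}}

```text
time: 15.22
position: [0.5962, -0.1528, 0.1293]
eef_rot: [3.141, 0.527, -3.064]
force: [8.0, 0.5, 1.8]
finger_gap: 0.326
gripper_force: 69.3
```

```bash
python3 chk.py -.07
```

```text
turn [-0.0024  0.0036  0.0006] shift after turn cm [-0.0351  0.0325  0.0435] shift before turn cm [-0.0349  0.0326  0.0436]
F tool [-7.8558 -0.0915  2.4671] T tool [ 0.0076 -1.0729  0.0434] t 15.2167
```

Call:
{"method": "move_arm", "body": {"travel": [[0, 0, 0], [0, 0, 0], [0, 0, 0], [0, 0, 0], [0, 0, 0], [0, 0, 0]], "angular": [[0, 0, 0], [0, 0, 0], [0, 0, 0], [0, 0, 0], [0, 0, 0], [0, 0, 0]], "gripper": [4, 5, 6, 6, 6, 6]}}

```text
time: 15.72
position: [0.5948, -0.1526, 0.1273]
eef_rot: [3.14, 0.523, -3.064]
force: [-0.3, 0.7, 0.8]
finger_gap: 0.7
gripper_force: 0.0
```

Call:
{"method": "move_arm", "body": {"travel": [[0, 0, -0.5], [0, 0, -1], [0, 0, -1.5], [0, 0, -2], [0, 0, -2], [0, 0, -2], [0, 0, -2], [0, 0, -2], [0, 0, 0], [0, 0, 0]], "angular": [[0, 0, 0], [0, 0, 0], [0, 0, 0], [0, 0, 0], [0, 0, 0], [0, 0, 0], [0, 0, 0], [0, 0, 0], [0, 0, 0], [0, 0, 0]], "gripper": [6, 6, 6, 6, 6, 6, 6, 6, 6, 6]}}

```text
time: 16.55
position: [0.5304, -0.1582, 0.2425]
eef_rot: [-3.14, 0.527, -3.063]
force: [0.7, -0.5, -0.6]
finger_gap: 0.701
gripper_force: 0.0
```

Run:
```python
from plan import *
o=dirv(YAW,np.pi/6)
for n in ["scene","top"]:
    s=vision.snapshot(n)
    c=s["color"][:,:,::-1]
    if n=="scene": cv2.imwrite("pics/end.png",cv2.resize(c[180:300,240:400],None,fx=4,fy=4,interpolation=cv2.INTER_CUBIC))
    P=cloud(s,"handpiece",M+.05*o,.16); print(n,len(P))
    for q in ["handpiece","shoulder","collar"]: print(q,[d["at"] for d in vision.pinpoint(s,q)])
    if len(P)>40:
        x,m=fit_hp(P,M+.055*o,np.pi+YAW,-np.pi/6); print(x,m,"shoulder above mouth",(x[:3]-M)@o-.055)
```

```text
scene 296
handpiece [[0.5973, -0.1577, 0.1254]]
shoulder [[0.7143, -0.0009, 0.0011], [0.5521, -0.1629, 0.1069]]
collar [[0.546, -0.1574, 0.0982], [0.6782, -0.2842, 0.1063]]
[ 0.598  -0.1525  0.127   3.2213 -0.4349] 0.0006275618131001996 shoulder above mouth 0.0009031256017289352
top 785
handpiece [[0.5954, -0.1529, 0.1312]]
shoulder [[0.5461, -0.1615, 0.1023], [0.5087, -0.1618, -0.0004]]
collar [[0.6764, -0.2853, 0.1019], [0.5432, -0.1566, 0.1044]]
[ 0.598  -0.1523  0.1275  3.217  -0.4393] 0.0007982699871454911 shoulder above mouth 0.0011843796990898547
```

View pics/end.png

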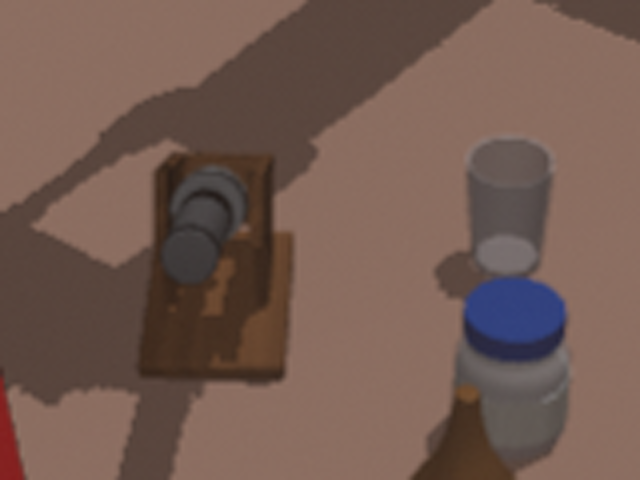

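The engraver stands in the brown holder's collar (crop 200,230), and the beaker and jar are where they were. The tail droops about 5° (25° elevation against 30°), which matches the 3 mm play in the bore. The shoulder measures about 1 mm from the mouth on both cameras, which is what that tilt gives with the lower edge touching.

```bash
python3 -c "
from bench import ctrl
print(ctrl.finish_job())"
```

```text
the job is handed in; nothing more can be done
None
```

The engraver is in the slanted wooden holder, pushed in against the plunger until its shoulder met the collar, then released with the arm clear. It now droops about 5° in the loose hole, leaving the shoulder's centre about 1 mm off the collar. The jar and beaker look unmoved, I did not re-check the gourds, and I handed the job in at about 17 s without seeing a verdict.

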